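# Load the analyser's feed rack in reverse order

## Task

Move the four reagent bottles from the white storage rack to the black feed rack in reverse order, because the analyser draws from the other end: seen from the robot, the bottle that starts at the far left goes to the far right bay, the second from left to the second from right, and so on. Stand each bottle upright on the floor of its own bay, let go of it, and do not tip any bottle over on the way.

Things in the scene. Friction and masses are not known exactly. Their poses are not given: they have to be found in the camera images.
- red_mid (a point): White plastic reagent bottle with a red screw cap and a red band, loose, 36 mm diameter, 72 mm tall, 50 to 100 g. This point is on its axis half-way up, 36 mm above its underside; z is its axis, pointing up through the cap. Below 50 mm above the underside it is a plain cylinder (the grip); the cap above is 32 mm wide. Neighbouring bottles stand about 66 mm apart, centre to centre.
- yellow_mid (a point): White plastic reagent bottle with a yellow screw cap and a yellow band, loose, 36 mm diameter, 72 mm tall, 50 to 100 g. This point is on its axis half-way up, 36 mm above its underside; z is its axis, pointing up through the cap. Below 50 mm above the underside it is a plain cylinder (the grip); the cap above is 32 mm wide. Neighbouring bottles stand about 66 mm apart, centre to centre.
- green_mid (a point): White plastic reagent bottle with a green screw cap and a green band, loose, 36 mm diameter, 72 mm tall, 50 to 100 g. This point is on its axis half-way up, 36 mm above its underside; z is its axis, pointing up through the cap. Below 50 mm above the underside it is a plain cylinder (the grip); the cap above is 32 mm wide. Neighbouring bottles stand about 66 mm apart, centre to centre.
- blue_mid (a point): White plastic reagent bottle with a blue screw cap and a blue band, loose, 36 mm diameter, 72 mm tall, 50 to 100 g. This point is on its axis half-way up, 36 mm above its underside; z is its axis, pointing up through the cap. Below 50 mm above the underside it is a plain cylinder (the grip); the cap above is 32 mm wide. Neighbouring bottles stand about 66 mm apart, centre to centre.
- coaster_red: Fixed round red coaster, 56 mm diameter, 4 mm thick, in one bay of the white storage rack; the bottle with the red cap starts on it, within 6 mm of its centre. It never moves, so it keeps showing where that bottle started. Origin at the centre of its underside; z up.
- coaster_yellow: Fixed round yellow coaster, 56 mm diameter, 4 mm thick, in one bay of the white storage rack; the bottle with the yellow cap starts on it, within 6 mm of its centre. It never moves, so it keeps showing where that bottle started. Origin at the centre of its underside; z up.
- coaster_green: Fixed round green coaster, 56 mm diameter, 4 mm thick, in one bay of the white storage rack; the bottle with the green cap starts on it, within 6 mm of its centre. It never moves, so it keeps showing where that bottle started. Origin at the centre of its underside; z up.
- coaster_blue: Fixed round blue coaster, 56 mm diameter, 4 mm thick, in one bay of the white storage rack; the bottle with the blue cap starts on it, within 6 mm of its centre. It never moves, so it keeps showing where that bottle started. Origin at the centre of its underside; z up.
- store_rack: White storage rack, fixed, 269 mm long (y), 71 wide, 16 high, walls and floor 5 thick, with four 61 mm square bays in a row. Origin: centre of its underside; x away from the robot, y along the row to the robot's left (turned up to 0.15 rad), z up. Bay centres at y = +99, +33, -33, -99 mm, x = 0. Holds the coasters and bottles at the start; may be the nearer or the farther rack.
- feed_rack: Black feed rack with grey bay floors, fixed, 269 mm long (y), 71 wide, 16 high, walls and floor 5 thick, with four 61 mm square bays in a row. Origin: centre of its underside; x away from the robot, y along the row to the robot's left (turned up to 0.15 rad), z up. Bay centres at y = +99, +33, -33, -99 mm, x = 0. Bay floor 5 mm above the origin. Empty at the start.
There are look-alikes about, which are no part of the job. Leave any pink or purple look-alike of the part that bears green_mid alone.

How it is judged:
By the outcome, as a careful person would: the job done as asked, in the order asked, and still so for the second after the job is handed in, with the robot touching nothing.
It also fails if it takes over 99 s, if anything falls off the work surface, if the arm or the gripper's body presses on something with over 40 N, if the wrist force passes 120 N, or if a joint passes its speed limit or range.

## Robot

A 6-joint arm with a two-finger parallel gripper is mounted at the origin on the work surface. World frame = base frame: x ahead of the robot, y to its left, z up, the work surface at z = 0. Lengths are in m, angles in rad, forces in N, time in s.
With the tool pointing down it reaches from about 0.35 to 0.775 m from the base axis. Payload 7.3 kg.
Tool frame: the origin (TCP) lies at the very end of the fingers, on their centre line; the grasp point (between the pads) lies 19 mm behind it; z points along the fingers, x is the direction in which the jaws open and shut, and the axes are right-handed (so a half turn about z gives the same grasp; the last joint's range is limited). The gripper opens to 92 mm and grips with 3 to 60 N. Pads are 19 mm wide; open, the fingers measure 130 mm over their backs; the gripper's body (75 mm by 190 mm) begins 47 mm behind the grasp point.
Start: joints at [1.149, 0.342, 1.524, -0, 1.275, -0.146], TCP at [0.143, 0.505, 0.227] pointing down, gripper open.
Joint ranges: [-2.53, 2.53], [-0.77, 2.02], [0.04, 2.7], [-1, 4.14], [0.28, 2.66], [-3.11, 3.11]. Speed limits (rad/s): [2.57, 2.57, 3.14, 3.14, 3.14, 3.14].

## Interface

Orientations are given as [roll, pitch, yaw] about the fixed x, y, z axes, in that order (R = Rz(yaw) Ry(pitch) Rx(roll)).
In Python, from cell import robot, read_camera, nets gives the robot as it stands. The module is installed in compiled form; this text tells all that it offers.
- The arm moves only by the tool carry_out, never from a script. Its arguments are lists of equal length, an entry for each row: "translation": the shift along the tool's x, y, z in m, a list of three; "turn": the turn, a rotation vector about the tool's x, y, z in rad, a list of three; "gripper": the gripper's target within -1 to 1 (shut at 1, half-way at 0, fully open at -1). A call has 1 to 10 rows; each row shifts and turns the commanded pose from where the row before left it, along the tool's axes as they then stand; what a row does not reach is not made up. A row lasts 1/10 s, in which the tool goes at most 50 mm and 8.59 degrees, less where a joint would pass 70% of its speed; a pose out of reach is approached as far as the arm can. A call with a gripper value outside its range is refused whole. The fingers move at their own pace and stop on an object; "squeeze" is the grip in N (left out, the last holds). Time passes only in rows, so rows that do not move let the fingers close. It gives the time, the measured TCP pose, the force and the opening at its end, in the units of the state.
- robot.observe(): the state, without advancing time (a new reading comes with each control period).
- read_camera(name): name is "scene" or "top" or "wrist"; returns a dict with "img" (400x640x3 uint8, red, green, blue), "fx", "fy", "cx", "cy" (pixels), "world_from_camera" (4x4, takes a point from camera to world coordinates). Camera axes: x right, y down, z forward; pixel columns grow to the right and rows downward; lengths in m; the calibration is good to about 2 mm. A picture is of the moment at which its call begins. There is no depth.
- robot.hand_in(): hands the job in, once; it reports no verdict.
Trained networks look in a picture, given as the dict that the camera call returned (one of the last four; its "shot" number tells which), for a name from the list of things; names that differ only in an ending like _2 or _b are one class to them, and where a whole thing is asked for, a point or a joint stands for the part that bears it (a point fixed in the world has none). Each returns a list of dicts, best first, with "score" (0 to 1); they miss things now and then, are a little off and sometimes report something else, mostly with a low value. They report only what shows in the picture. A call takes as long as a camera call. They do not tell look-alikes from the thing itself.
- nets.regions_of(picture, name): "region" (400x640 bool, what is visible of it) and "pixel" ([column, row] in pixels, amid what is visible of it).
- nets.tip_of(picture, name): "pixel" ([column, row] in pixels: a listed point, or the origin of a listed thing).
The state is a dict: "time": time; "qpos": joint angles; "qvel": joint speeds; "joint_efforts": joint torques, N m; "tool_pos": TCP position; "tool_rot": TCP orientation; "contact_force": force on the tool from outside, world axes, zero at the start; "torque": the same for the moment, N m; "opening": finger opening in m.
Only numpy, scipy, OpenCV 4.12 (cv2) and the standard library are available. Lean on these libraries where they do the work, as an engineer would, in place of code of your own. Each camera call takes 0.05 s, during which the arm holds its last target. There are 200 camera calls.

## Working session

There is one attempt and no reset: what is moved stays moved. The work goes in short steps, Python scripts to look and compute and a tool call to move; the robot and the scene stay as the last step left them, time stands still between calls to the robot, and variables do not carry over. Pictures are saved under pics/ and viewed, about 12 in all and at most 16, crops included, and the job is handed in when it is done.

Besides the shell and the picture viewer there is one more tool, called after "Emit:" in YAML: its name, and indented under it one key for each argument. carry_out: Moves the arm, as the interface text tells. Its arguments: {"type":"object","properties":{"translation":{"type":"array","items":{"type":"array","items":{"type":"number"}}},"turn":{"type":"array","items":{"type":"array","items":{"type":"number"}}},"gripper":{"type":"array","items":{"type":"number"}},"squeeze":{"type":"number"}},"required":["translation","turn","gripper"]}

```bash
mkdir -p pics
cat > h.py <<'E'
import numpy as np, cv2
from cell import robot, read_camera, nets
def save(p,name): cv2.imwrite('pics/'+name, p['img'][:,:,::-1])
def ray(p,px,z):
    T=np.array(p['world_from_camera']); d=T[:3,:3]@np.array([(px[0]-p['cx'])/p['fx'],(px[1]-p['cy'])/p['fy'],1])
    return T[:3,3]+d*(z-T[2,3])/d[2]
def proj(p,P):
    T=np.linalg.inv(np.array(p['world_from_camera'])); c=T[:3,:3]@np.array(P)+T[:3,3]
    return [p['cx']+p['fx']*c[0]/c[2],p['cy']+p['fy']*c[1]/c[2]]
E
python3 - <<'E'
from h import *
s=robot.observe(); print(s)
for n in ['scene','top']:
    p=read_camera(n); save(p,n+'1.png'); print(n,np.round(p['world_from_camera'],3).tolist(),p['fx'])
    for t,z in [('red_mid',.045),('coaster_red',.005),('store_rack',0),('feed_rack',0)]:
        for r in nets.tip_of(p,t)[:7]: print(t,np.round(r['pixel'],1),round(r['score'],2),np.round(ray(p,r['pixel'],z),3))
E
```

```text
{'time': 0.0, 'qpos': array([ 1.14900483e+00,  3.42738214e-01,  1.52501027e+00, -1.96178571e-05,
        1.27539205e+00, -1.45949656e-01]), 'qvel': array([ 8.80317708e-04,  5.99536072e-05, -7.39806056e-04,  1.63150923e-03,
       -2.08268421e-03, -3.42961563e-04]), 'joint_efforts': array([ 2.41688707e-03, -4.31233513e+01, -2.44228506e+01,  7.21831759e-02,
        5.55352808e-02, -1.23330374e-04]), 'tool_pos': array([0.14277959, 0.50479288, 0.22603928]), 'tool_rot': array([-3.14138610e+00,  1.53414719e-03,  1.29496037e+00]), 'contact_force': array([0.06353769, 0.42747711, 0.07612198]), 'torque': array([0.03489445, 0.01214996, 0.05769922]), 'opening': 0.09198426375147542}
scene [[0.877, 0.375, -0.3, 0.685], [0.48, -0.672, 0.564, -0.378], [0.01, -0.639, -0.769, 0.573], [0.0, 0.0, 0.0, 1.0]] 423.3069730844134
red_mid [305.7 206.7] 0.66 [ 0.459 -0.016  0.045]
store_rack [296.7 232.9] 0.6 [ 0.455 -0.041  0.   ]
feed_rack [414.5 268.8] 0.63 [ 0.65 -0.01  0.  ]
top [[-0.186, -0.955, 0.232, 0.36], [-0.983, 0.181, -0.041, -0.002], [-0.003, -0.235, -0.972, 0.716], [0.0, 0.0, 0.0, 1.0]] 386.11154210483716
red_mid [323.  231.1] 0.86 [ 0.46  -0.014  0.045]
coaster_red [323.2 237. ] 0.57 [ 0.455 -0.013  0.005]
store_rack [339.1 233.4] 0.97 [ 0.456 -0.044  0.   ]
feed_rack [299.5 139.5] 0.92 [ 0.654 -0.003  0.   ]
```

View pics/scene1.png

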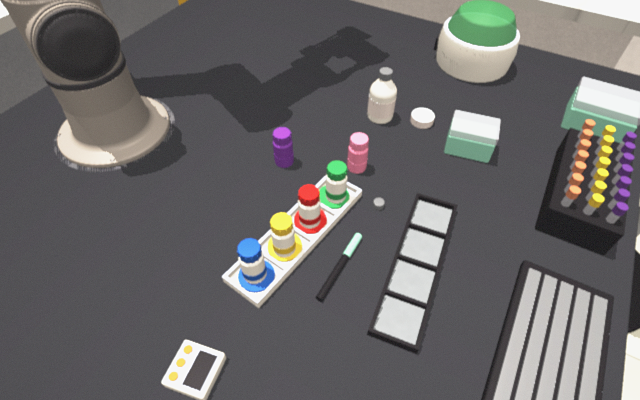

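View pics/top1.png

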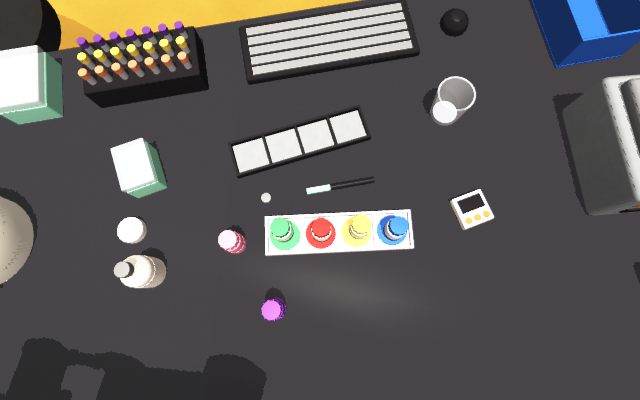

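Top view shows, left to right from the robot: green (283,231), red (321,232), yellow (357,229) and blue (394,229) in the white rack. The empty black rack is at (300,140). The green look-alikes are pink (231,240) and purple (272,310), and I'll leave both alone. In the scene view the order agrees (green 337,183; red 309,207; yellow 283,233; blue 251,262).

Run:
```python
from h import *
for n in ['top','scene']:
    p=read_camera(n)
    for c in ['green','red','yellow','blue']:
        for r in nets.tip_of(p,c+'_mid')[:3]: print(n,c,np.round(r['pixel'],1),round(r['score'],2),np.round(ray(p,r['pixel'],.045),4)[:2])
        for r in nets.tip_of(p,'coaster_'+c)[:1]: print('   coaster',np.round(r['pixel'],1),round(r['score'],2),np.round(ray(p,r['pixel'],.005),4)[:2])
    for t in ['store_rack','feed_rack']:
        r=nets.regions_of(p,t)[0]; ys,xs=np.nonzero(r['region'])
        W=np.array([ray(p,q,.016)[:2] for q in zip(xs,ys)])*1000
        m=cv2.minAreaRect(cv2.convexHull(W.astype(np.float32))); print(n,t,round(r['score'],2),m, np.round(cv2.boxPoints(m)).tolist())
p=read_camera('top'); g=cv2.resize(p['img'][140:320,200:440],None,fx=3.2,fy=3.2); cv2.imwrite('pics/crop1.png',g[:,:,::-1])
```

```text
top green [231.7 240.9] 0.97 [0.4723 0.1452]
top green [273.5 309. ] 0.9 [0.346  0.0913]
top green [281.8 229.3] 0.74 [0.4761 0.0562]
   coaster [284.7 233.3] 0.7 [0.4747 0.0556]
top red [323.  232.2] 0.78 [ 0.4576 -0.0139]
   coaster [319.4 235.7] 0.64 [ 0.4583 -0.0068]
top yellow [356.6 227.7] 0.69 [ 0.4545 -0.0733]
   coaster [350.5 231.4] 0.56 [ 0.4554 -0.065 ]
top blue [393.  227.7] 0.72 [ 0.4426 -0.136 ]
   coaster [391.1 233.4] 0.58 [ 0.4378 -0.1381]
top store_rack 0.85 ((457.0289306640625, -42.25244140625), (268.454833984375, 73.84126281738281), 81.74413299560547) [[401.0, -170.0], [474.0, -180.0], [513.0, 85.0], [440.0, 96.0]]
top feed_rack 0.77 ((646.7096557617188, -2.5133209228515625), (78.84932708740234, 270.4937438964844), 6.44514799118042) [[592.0, 127.0], [623.0, -141.0], [701.0, -132.0], [671.0, 136.0]]
scene green [335.5 181.6] 0.87 [0.4755 0.055 ]
scene green [285.5 147.5] 0.6 [0.3577 0.0846]
scene green [360.7 154. ] 0.55 [0.4838 0.136 ]
   coaster [333.2 196.7] 0.72 [0.4727 0.054 ]
scene red [304.5 204.4] 0.62 [ 0.455  -0.0133]
   coaster [308.2 222.6] 0.88 [ 0.4628 -0.0165]
scene yellow [282.8 231.5] 0.81 [ 0.4531 -0.0755]
scene yellow [253.4 274.9] 0.39 [ 0.4571 -0.1594]
   coaster [288.4 247.2] 0.79 [ 0.4598 -0.0743]
scene blue [251.2 260.3] 0.73 [ 0.4405 -0.1411]
   coaster [253.4 276.6] 0.67 [ 0.4415 -0.1452]
scene store_rack 0.97 ((462.254150390625, -44.76716613769531), (275.99530029296875, 78.19671630859375), 81.68389129638672) [[404.0, -176.0], [481.0, -187.0], [521.0, 86.0], [444.0, 97.0]]
scene feed_rack 0.55 ((650.2471313476562, -6.7112884521484375), (73.06575012207031, 277.5105895996094), 6.399604797363281) [[598.0, 127.0], [629.0, -149.0], [702.0, -141.0], [671.0, 135.0]]
```

View pics/crop1.png

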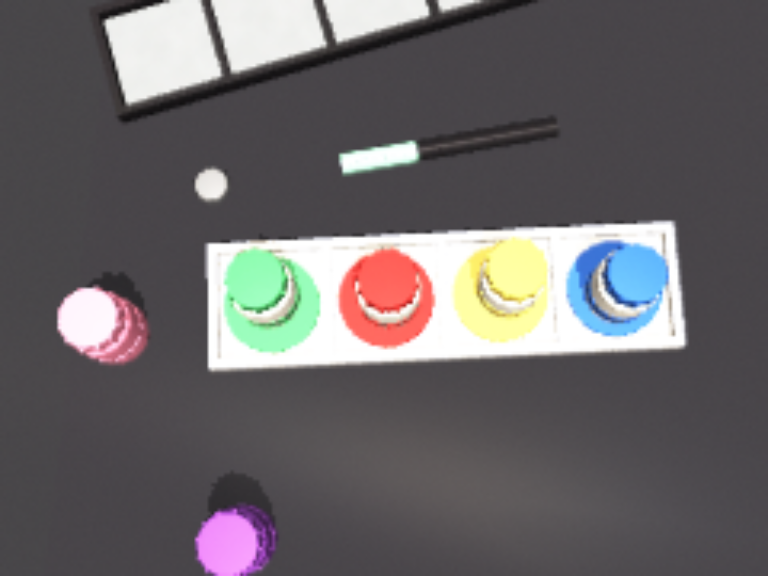

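Choices checked in the crop: the green-capped bottle is at crop (255,280), with pink (95,325) and purple (230,540) outside the rack. First I'll turn the jaws to yaw 0 (across the row), then go above green.

Emit:
carry_out:
  translation:
    - [0,0,0]
    - [0,0,0]
    - [0,0,0]
    - [0,0,0]
    - [0,0,0]
    - [0,0,0]
    - [0,0,0]
    - [0,0,0]
    - [0,0,0]
  turn:
    - [0,0,0.144]
    - [0,0,0.144]
    - [0,0,0.144]
    - [0,0,0.144]
    - [0,0,0.144]
    - [0,0,0.144]
    - [0,0,0.144]
    - [0,0,0.144]
    - [0,0,0.143]
  gripper: [-1,-1,-1,-1,-1,-1,-1,-1,-1]
  squeeze: 20

```text
time: 2.55
tool_pos: [0.143, 0.5052, 0.2267]
tool_rot: [-3.142, 0.0, -0.006]
contact_force: [0.1, 0.1, -0.3]
opening: 0.0921
```

Emit:
carry_out:
  translation:
    - [0.0278,0.0375,0]
    - [0.0278,0.0375,0]
    - [0.0278,0.0375,0]
    - [0.0278,0.0375,0]
    - [0.0278,0.0375,0]
    - [0.0278,0.0375,0]
    - [0.0278,0.0375,0]
    - [0.0278,0.0375,0]
    - [0.0278,0.0375,0]
    - [0.0278,0.0375,0]
  turn:
    - [0,0,0]
    - [0,0,0]
    - [0,0,0]
    - [0,0,0]
    - [0,0,0]
    - [0,0,0]
    - [0,0,0]
    - [0,0,0]
    - [0,0,0]
    - [0,0,0]
  gripper: [-1,-1,-1,-1,-1,-1,-1,-1,-1,-1]

```text
time: 3.55
tool_pos: [0.4219, 0.1284, 0.227]
tool_rot: [-3.141, -0.001, -0.0]
contact_force: [-0.3, 0.2, 0.2]
opening: 0.0917
```

Emit:
carry_out:
  translation:
    - [0.0278,0.0375,0]
    - [0.0278,0.0375,0]
    - [0,0,0]
    - [0,0,0]
  turn:
    - [0,0,0]
    - [0,0,0]
    - [0,0,0]
    - [0,0,0]
  gripper: [-1,-1,-1,-1]

```text
time: 3.95
tool_pos: [0.4766, 0.0545, 0.2264]
tool_rot: [-3.141, 0.001, -0.002]
contact_force: [-0.3, 0.6, -0.6]
opening: 0.0916
```

Run:
```python
from h import *
p=read_camera('wrist'); save(p,'w1.png'); print(np.round(p['world_from_camera'],3).tolist(),p['fx'])
for c in ['green','red','yellow','blue']:
    for r in nets.tip_of(p,c+'_mid')[:3]: print(c,np.round(r['pixel'],1),round(r['score'],2),np.round(ray(p,r['pixel'],.045),4)[:2])
# grey feed floors from top
p=read_camera('top')
r=nets.regions_of(p,'feed_rack')[0]; print(r['pixel'],r['score'])
m=cv2.fillConvexPoly(np.zeros((400,640),np.uint8),cv2.convexHull(np.argwhere(r['region'])[:,::-1].astype(np.int32)),1)
b=((p['img'].min(2)>150)&(m>0)).astype(np.uint8)
n,l,st,ce=cv2.connectedComponentsWithStats(b)
for i in range(1,n):
    if st[i,4]>100: print(st[i,4],ce[i],np.round(ray(p,ce[i],.005),4)[:2])
print(robot.observe()['tool_pos'],robot.observe()['tool_rot'])
```

```text
[[1.0, -0.002, -0.001, 0.478], [-0.003, -0.965, -0.261, 0.124], [-0.001, 0.261, -0.965, 0.385], [0.0, 0.0, 0.0, 1.0]] 331.0281104473149
green [315.5  86.8] 0.96 [0.4765 0.1457]
green [190.2 143.1] 0.82 [0.3489 0.0917]
green [317.7 180.9] 0.71 [0.4785 0.0521]
red [300.5 239.9] 0.96 [ 0.4595 -0.0141]
yellow [296.4 291.4] 0.93 [ 0.4538 -0.0775]
blue [286.4 338.2] 0.79 [ 0.4406 -0.1404]
blue [299.2 293.6] 0.35 [ 0.457  -0.0804]
[333.3, 130.8] 0.8
777 [347.36936937 126.54054054] [ 0.6617 -0.1009]
728 [316.8282967 136.0260989] [ 0.6532 -0.0378]
[0.47616538 0.05609308 0.22693586] [-3.14147591e+00 -3.31513168e-04  1.68234463e-03]
```

View pics/w1.png

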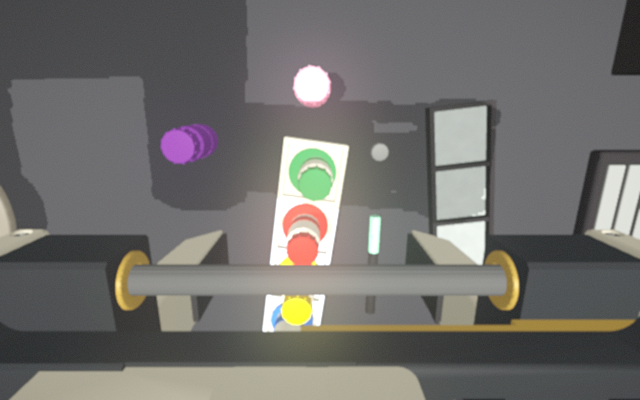

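The wrist view shows the green bottle at (316,180) directly ahead of the jaws, with pink (312,86) and purple (185,145) clear of them. All views agree to about 3 mm. Now I'll descend, grip and lift.

Emit:
carry_out:
  translation:
    - [0,0,0.04]
    - [0,0,0.04]
    - [0,0,0.04]
    - [0,0,0.04]
    - [0,0,0.03]
    - [0,0,0.013]
    - [0,0,0]
    - [0,0,0]
  turn:
    - [0,0,0]
    - [0,0,0]
    - [0,0,0]
    - [0,0,0]
    - [0,0,0]
    - [0,0,0]
    - [0,0,0]
    - [0,0,0]
  gripper: [-1,-1,-1,-1,-1,-1,-1,-1]

```text
time: 5.1
tool_pos: [0.4768, 0.0555, 0.0242]
tool_rot: [-3.142, -0.0, 0.001]
contact_force: [0.4, -0.5, 1.1]
opening: 0.0916
```

Emit:
carry_out:
  translation:
    - [0,0,0]
    - [0,0,0]
    - [0,0,0]
    - [0,0,0]
    - [0,0,0]
    - [0,0,0]
    - [0,0,0]
    - [0,0,0]
    - [0,0,0]
    - [0,0,0]
  turn:
    - [0,0,0]
    - [0,0,0]
    - [0,0,0]
    - [0,0,0]
    - [0,0,0]
    - [0,0,0]
    - [0,0,0]
    - [0,0,0]
    - [0,0,0]
    - [0,0,0]
  gripper: [1,1,1,1,1,1,1,1,1,1]
  squeeze: 20

```text
time: 6.1
tool_pos: [0.4764, 0.0552, 0.0237]
tool_rot: [-3.142, 0.0, 0.0]
contact_force: [-0.5, -0.1, 0.0]
opening: 0.0353
```

Emit:
carry_out:
  translation:
    - [0,0,-0.015]
    - [0,0,-0.035]
    - [0,0,-0.04]
    - [0,0,-0.04]
    - [0.0265,0.0225,0]
    - [0.0265,0.0225,0]
    - [0.0265,0.0225,0]
    - [0.0265,0.0225,0]
    - [0.0265,0.0225,0]
    - [0.0265,0.0225,0]
  turn:
    - [0,0,0]
    - [0,0,0]
    - [0,0,0]
    - [0,0,0]
    - [0,0,0]
    - [0,0,0]
    - [0,0,0]
    - [0,0,0]
    - [0,0,0]
    - [0,0,0]
  gripper: [1,1,1,1,1,1,1,1,1,1]

```text
time: 7.1
tool_pos: [0.6364, -0.0808, 0.1534]
tool_rot: [-3.141, 0.0, -0.0]
contact_force: [0.9, 0.5, -0.6]
opening: 0.0353
```

Emit:
carry_out:
  translation:
    - [0.0255,0.022,0]
    - [0,0,0]
    - [0,0,0]
    - [0,0,0]
  turn:
    - [0,0,0]
    - [0,0,0]
    - [0,0,0]
    - [0,0,0]
  gripper: [1,1,1,1]

```text
time: 7.5
tool_pos: [0.6603, -0.101, 0.1534]
tool_rot: [-3.141, 0.001, 0.001]
contact_force: [0.2, -0.4, -1.4]
opening: 0.0352
```

Run:
```python
from h import *
print(robot.observe()['tool_pos'],robot.observe()['opening'])
p=read_camera('wrist'); save(p,'w2.png')
for t,z in [('feed_rack',0),('green_mid',.175)]:
  for r in nets.tip_of(p,t)[:3]: print(t,np.round(r['pixel'],1),round(r['score'],2),np.round(ray(p,r['pixel'],z),4)[:2])
r=nets.regions_of(p,'feed_rack')[0]
m=cv2.fillConvexPoly(np.zeros((400,640),np.uint8),cv2.convexHull(np.argwhere(r['region'])[:,::-1].astype(np.int32)),1)
b=((p['img'].min(2)>110)&(m>0)).astype(np.uint8)
n,l,st,ce=cv2.connectedComponentsWithStats(b)
for i in range(1,n):
    if st[i,4]>300: print(st[i],ce[i],np.round(ray(p,ce[i],.005),4)[:2])
```

```text
[ 0.66025288 -0.10100662  0.15337842] 0.03518105547208465
feed_rack [302.3  76.7] 0.91 [ 0.6483 -0.0031]
green_mid [315.6 270.1] 0.93 [ 0.6608 -0.1018]
green_mid [85.7  0. ] 0.22 [0.5761 0.0076]
green_mid [304.   75.3] 0.17 [ 0.6563 -0.0185]
[ 258    0   79   77 5300] [297.58415094  35.71018868] [0.6449 0.0291]
[ 270   76   74   77 4685] [307.3018143  113.88815368] [ 0.6527 -0.035 ]
[ 281  153   69   69 3798] [315.91627172 185.15797788] [ 0.6604 -0.1006]
```

View pics/w2.png

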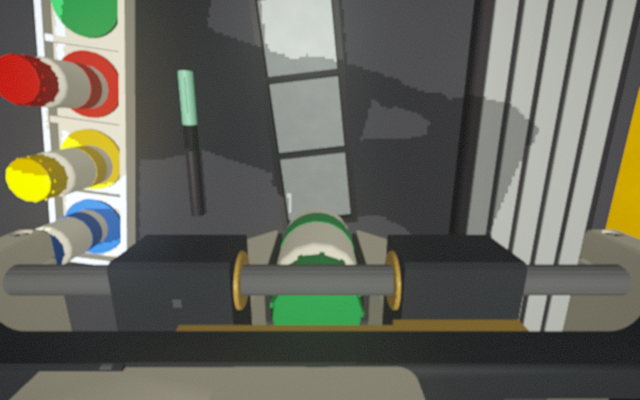

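The wrist view shows the green bottle held upright at (316,270), with the free bays at (298,36), (307,114) and (316,185). The bay-centre estimate matches within 1 mm, so I'll lower, release and retreat.

Emit:
carry_out:
  translation:
    - [0,0,0.04]
    - [0,0,0.04]
    - [0,0,0.03]
    - [0,0,0.015]
    - [0,0,0.006]
    - [0,0,0.0025]
    - [0,0,0]
    - [0,0,0]
  turn:
    - [0,0,0]
    - [0,0,0]
    - [0,0,0]
    - [0,0,0]
    - [0,0,0]
    - [0,0,0]
    - [0,0,0]
    - [0,0,0]
  gripper: [1,1,1,1,1,1,1,1]

```text
time: 8.5
tool_pos: [0.662, -0.1021, 0.0219]
tool_rot: [3.141, -0.003, 0.0]
contact_force: [-0.0, -0.7, -0.8]
opening: 0.0353
```

Emit:
carry_out:
  translation:
    - [0,0,0]
    - [0,0,0]
    - [0,0,0]
    - [0,0,0]
    - [0,0,0]
    - [0,0,0]
    - [0,0,0]
    - [0,0,0]
  turn:
    - [0,0,0]
    - [0,0,0]
    - [0,0,0]
    - [0,0,0]
    - [0,0,0]
    - [0,0,0]
    - [0,0,0]
    - [0,0,0]
  gripper: [-1,-1,-1,-1,-1,-1,-1,-1]

```text
time: 9.3
tool_pos: [0.6611, -0.1018, 0.0202]
tool_rot: [-3.141, -0.0, -0.0]
contact_force: [-0.6, 0.7, -0.2]
opening: 0.0911
```

Emit:
carry_out:
  translation:
    - [0,0,-0.02]
    - [0,0,-0.04]
    - [0,0,-0.04]
    - [0,0,-0.03]
    - [-0.0407,-0.0177,0]
    - [-0.0407,-0.0177,0]
    - [-0.0407,-0.0177,0]
    - [-0.0407,-0.0177,0]
    - [-0.0407,-0.0177,0]
    - [0,0,0]
  turn:
    - [0,0,0]
    - [0,0,0]
    - [0,0,0]
    - [0,0,0]
    - [0,0,0]
    - [0,0,0]
    - [0,0,0]
    - [0,0,0]
    - [0,0,0]
    - [0,0,0]
  gripper: [-1,-1,-1,-1,-1,-1,-1,-1,-1,-1]

```text
time: 10.3
tool_pos: [0.4515, -0.011, 0.1496]
tool_rot: [-3.14, 0.006, 0.002]
contact_force: [0.3, -0.9, 0.0]
opening: 0.0919
```

Run:
```python
from h import *
print(robot.observe()['tool_pos'],robot.observe()['opening'])
p=read_camera('top'); save(p,'top2.png')
for c,z in [('green',.041),('red',.045),('yellow',.045),('blue',.045)]:
  for r in nets.tip_of(p,c+'_mid')[:4]: print(c,np.round(r['pixel'],1),round(r['score'],2),np.round(ray(p,r['pixel'],z),4)[:2])
p=read_camera('wrist'); save(p,'w3.png')
for c,z in [('red',.045),('yellow',.045),('blue',.045)]:
  for r in nets.tip_of(p,c+'_mid')[:4]: print('w',c,np.round(r['pixel'],1),round(r['score'],2),np.round(ray(p,r['pixel'],z),4)[:2])
```

```text
[ 0.45154776 -0.01103356  0.14961859] 0.09188719778759663
green [231.5 239.6] 0.81 [0.4753 0.1461]
yellow [358.9 228.1] 0.54 [ 0.453  -0.0771]
w red [316.  193.6] 0.65 [ 0.4597 -0.011 ]
w yellow [313.  270.8] 0.93 [ 0.457  -0.0808]
w blue [298.  329.8] 0.64 [ 0.4429 -0.1408]
```

View pics/top2.png

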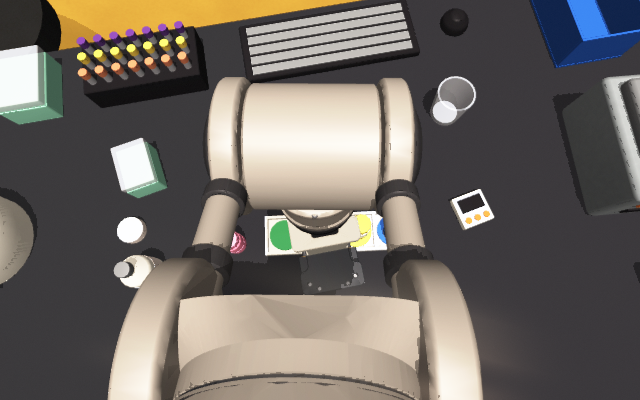

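The arm hides the feed rack from the top camera here. Red measures within 2 mm of the target, so I'll descend and grip.

Emit:
carry_out:
  translation:
    - [0,0,0.03]
    - [0,0,0.04]
    - [0,0,0.036]
    - [0,0,0.02]
    - [0,0,0]
    - [0,0,0]
  turn:
    - [0,0,0]
    - [0,0,0]
    - [0,0,0]
    - [0,0,0]
    - [0,0,0]
    - [0,0,0]
  gripper: [-1,-1,-1,-1,-1,-1]

```text
time: 11.35
tool_pos: [0.458, -0.0135, 0.0244]
tool_rot: [-3.141, 0.0, -0.0]
contact_force: [0.8, -0.1, -0.5]
opening: 0.0915
```

Emit:
carry_out:
  translation:
    - [0,0,0]
    - [0,0,0]
    - [0,0,0]
    - [0,0,0]
    - [0,0,0]
    - [0,0,0]
    - [0,0,0]
    - [0,0,0]
    - [0,0,0]
    - [0,0,0]
  turn:
    - [0,0,0]
    - [0,0,0]
    - [0,0,0]
    - [0,0,0]
    - [0,0,0]
    - [0,0,0]
    - [0,0,0]
    - [0,0,0]
    - [0,0,0]
    - [0,0,0]
  gripper: [1,1,1,1,1,1,1,1,1,1]

```text
time: 12.35
tool_pos: [0.4578, -0.0133, 0.0243]
tool_rot: [-3.142, -0.001, -0.0]
contact_force: [1.1, 0.3, -0.1]
opening: 0.0355
```

Emit:
carry_out:
  translation:
    - [0,0,-0.015]
    - [0,0,-0.035]
    - [0,0,-0.04]
    - [0,0,-0.04]
    - [0.0325,0.0038,0]
    - [0.0325,0.0038,0]
    - [0.0325,0.0038,0]
    - [0.0325,0.0038,0]
    - [0.0325,0.0038,0]
    - [0.0325,0.0038,0]
  turn:
    - [0,0,0]
    - [0,0,0]
    - [0,0,0]
    - [0,0,0]
    - [0,0,0]
    - [0,0,0]
    - [0,0,0]
    - [0,0,0]
    - [0,0,0]
    - [0,0,0]
  gripper: [1,1,1,1,1,1,1,1,1,1]

```text
time: 13.35
tool_pos: [0.6532, -0.0362, 0.1535]
tool_rot: [-3.141, 0.002, 0.0]
contact_force: [-0.4, -0.6, -0.8]
opening: 0.0352
```

Emit:
carry_out:
  translation:
    - [0,0,0]
    - [0,0,0]
    - [0,0,0]
    - [0,0,0]
  turn:
    - [0,0,0]
    - [0,0,0]
    - [0,0,0]
    - [0,0,0]
  gripper: [1,1,1,1]

```text
time: 13.75
tool_pos: [0.6516, -0.0359, 0.1545]
tool_rot: [-3.141, 0.001, 0.0]
contact_force: [0.2, 0.2, -0.9]
opening: 0.0352
```

Run:
```python
from h import *
print(robot.observe()['tool_pos'],robot.observe()['opening'])
p=read_camera('scene'); save(p,'s2.png')
for c,z in [('green',.041)]:
  for r in nets.tip_of(p,c+'_mid')[:4]: print(c,np.round(r['pixel'],1),round(r['score'],2),np.round(ray(p,r['pixel'],z),4)[:2])
```

```text
[ 0.6515741  -0.03591926  0.15446871] 0.03519565004572104
green [357.1 151.6] 0.8 [0.4738 0.1423]
green [404.5 308.3] 0.61 [ 0.6631 -0.1011]
green [285.5 144.9] 0.61 [0.3515 0.0939]
```

View pics/s2.png

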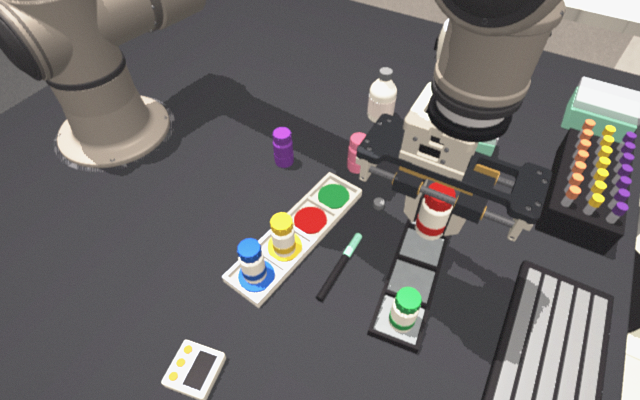

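Green stands upright in the far-right bay (404,310), red is held above the rack, and yellow and blue are undisturbed. Lowering red.

Emit:
carry_out:
  translation:
    - [0,0,0.04]
    - [0,0,0.04]
    - [0,0,0.03]
    - [0,0,0.015]
    - [0,0,0.006]
    - [0,0,0.0022]
    - [0,0,0]
    - [0,0,0]
  turn:
    - [0,0,0]
    - [0,0,0]
    - [0,0,0]
    - [0,0,0]
    - [0,0,0]
    - [0,0,0]
    - [0,0,0]
    - [0,0,0]
  gripper: [1,1,1,1,1,1,1,1]

```text
time: 14.65
tool_pos: [0.6536, -0.0362, 0.0227]
tool_rot: [3.141, -0.003, 0.0]
contact_force: [-0.4, -0.2, -0.8]
opening: 0.0357
```

Emit:
carry_out:
  translation:
    - [0,0,0]
    - [0,0,0]
    - [0,0,0]
    - [0,0,0]
    - [0,0,0]
    - [0,0,0]
    - [0,0,0]
    - [0,0,0]
  turn:
    - [0,0,0]
    - [0,0,0]
    - [0,0,0]
    - [0,0,0]
    - [0,0,0]
    - [0,0,0]
    - [0,0,0]
    - [0,0,0]
  gripper: [-1,-1,-1,-1,-1,-1,-1,-1]

```text
time: 15.45
tool_pos: [0.6525, -0.0361, 0.0209]
tool_rot: [-3.142, 0.0, 0.0]
contact_force: [-0.0, 0.4, 0.3]
opening: 0.0908
```

Emit:
carry_out:
  translation:
    - [0,0,-0.02]
    - [0,0,-0.04]
    - [0,0,-0.04]
    - [0,0,-0.03]
    - [-0.0398,0.008,0]
    - [-0.0398,0.008,0]
    - [-0.0398,0.008,0]
    - [-0.0398,0.008,0]
    - [-0.0398,0.008,0]
    - [0,0,0]
  turn:
    - [0,0,0]
    - [0,0,0]
    - [0,0,0]
    - [0,0,0]
    - [0,0,0]
    - [0,0,0]
    - [0,0,0]
    - [0,0,0]
    - [0,0,0]
    - [0,0,0]
  gripper: [-1,-1,-1,-1,-1,-1,-1,-1,-1,-1]

```text
time: 16.45
tool_pos: [0.4487, -0.0759, 0.1507]
tool_rot: [-3.141, 0.004, -0.001]
contact_force: [0.2, -0.6, 0.1]
opening: 0.0916
```

Run:
```python
from h import *
for k in range(4): p=read_camera('wrist')
print(robot.observe()['tool_pos'])
for c,z in [('yellow',.045),('blue',.045)]:
  for r in nets.tip_of(p,c+'_mid')[:2]: print('w',c,np.round(r['pixel'],1),round(r['score'],2),np.round(ray(p,r['pixel'],z),4)[:2])
p=read_camera('scene')
for c,z in [('red',.041),('yellow',.045),('blue',.045)]:
  for r in nets.tip_of(p,c+'_mid')[:2]: print(c,np.round(r['pixel'],1),round(r['score'],2),np.round(ray(p,r['pixel'],z),4)[:2])
```

```text
[ 0.45491078 -0.07632585  0.15145259]
w yellow [313.2 200.2] 0.88 [ 0.453  -0.0795]
w yellow [560.8 223.7] 0.43 [ 0.6629 -0.1004]
w blue [300.7 265.7] 0.91 [ 0.4418 -0.139 ]
red [284.6 235.1] 0.71 [ 0.4574 -0.0776]
red [414.7 266.5] 0.61 [ 0.6517 -0.0329]
yellow [281.  231.9] 0.76 [ 0.4511 -0.0775]
yellow [283.5 249.3] 0.27 [ 0.4713 -0.1024]
blue [250.1 261.1] 0.73 [ 0.4399 -0.143 ]
```

Yellow is at about (0.454, -0.077). The tool is on it.

Emit:
carry_out:
  translation:
    - [0,0.001,0.03]
    - [0,0,0.04]
    - [0,0,0.037]
    - [0,0,0.02]
    - [0,0,0]
    - [0,0,0]
  turn:
    - [0,0,0]
    - [0,0,0]
    - [0,0,0]
    - [0,0,0]
    - [0,0,0]
    - [0,0,0]
  gripper: [-1,-1,-1,-1,-1,-1]

```text
time: 17.55
tool_pos: [0.4539, -0.0771, 0.0242]
tool_rot: [-3.141, 0.0, 0.0]
contact_force: [0.4, -0.1, 0.7]
opening: 0.0919
```

Emit:
carry_out:
  translation:
    - [0,0,0]
    - [0,0,0]
    - [0,0,0]
    - [0,0,0]
    - [0,0,0]
    - [0,0,0]
    - [0,0,0]
    - [0,0,0]
    - [0,0,0]
    - [0,0,0]
  turn:
    - [0,0,0]
    - [0,0,0]
    - [0,0,0]
    - [0,0,0]
    - [0,0,0]
    - [0,0,0]
    - [0,0,0]
    - [0,0,0]
    - [0,0,0]
    - [0,0,0]
  gripper: [1,1,1,1,1,1,1,1,1,1]

```text
time: 18.55
tool_pos: [0.4536, -0.0771, 0.024]
tool_rot: [-3.142, -0.0, -0.0]
contact_force: [0.2, -0.1, 0.2]
opening: 0.0354
```

Emit:
carry_out:
  translation:
    - [0,0,-0.015]
    - [0,0,-0.035]
    - [0,0,-0.04]
    - [0,0,-0.04]
    - [0.0318,-0.0177,0]
    - [0.0318,-0.0177,0]
    - [0.0318,-0.0177,0]
    - [0.0318,-0.0177,0]
    - [0.0318,-0.0177,0]
    - [0.0318,-0.0177,0]
  turn:
    - [0,0,0]
    - [0,0,0]
    - [0,0,0]
    - [0,0,0]
    - [0,0,0]
    - [0,0,0]
    - [0,0,0]
    - [0,0,0]
    - [0,0,0]
    - [0,0,0]
  gripper: [1,1,1,1,1,1,1,1,1,1]

```text
time: 19.55
tool_pos: [0.6452, 0.03, 0.1536]
tool_rot: [-3.142, 0.001, 0.0]
contact_force: [0.6, -0.6, -0.1]
opening: 0.0357
```

Emit:
carry_out:
  translation:
    - [0,0,0]
    - [0,0,0]
    - [0,0,0]
    - [0,0,0]
  turn:
    - [0,0,0]
    - [0,0,0]
    - [0,0,0]
    - [0,0,0]
  gripper: [1,1,1,1]

```text
time: 19.95
tool_pos: [0.6435, 0.0284, 0.1543]
tool_rot: [-3.142, 0.0, -0.001]
contact_force: [0.1, 0.6, -0.3]
opening: 0.0352
```

Run:
```python
from h import *
print(robot.observe()['tool_pos'],robot.observe()['opening'])
p=read_camera('scene'); save(p,'s3.png')
```

```text
[0.64354757 0.02842581 0.15427539] 0.03521710010851245
```

View pics/s3.png

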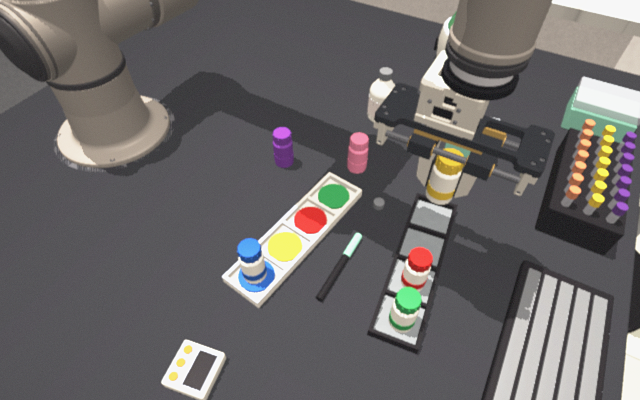

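Red stands upright in the second-from-right bay (417,270), green in the far right (404,310), and yellow is held upright. Lowering yellow.

Emit:
carry_out:
  translation:
    - [0,0,0.04]
    - [0,0,0.04]
    - [0,0,0.03]
    - [0,0,0.015]
    - [0,0,0.006]
    - [0,0,0.0022]
    - [0,0,0]
    - [0,0,0]
  turn:
    - [0,0,0]
    - [0,0,0]
    - [0,0,0]
    - [0,0,0]
    - [0,0,0]
    - [0,0,0]
    - [0,0,0]
    - [0,0,0]
  gripper: [1,1,1,1,1,1,1,1]

```text
time: 20.8
tool_pos: [0.6453, 0.029, 0.0225]
tool_rot: [3.141, -0.003, 0.0]
contact_force: [0.1, 0.2, -1.8]
opening: 0.0355
```

Emit:
carry_out:
  translation:
    - [0,0,0]
    - [0,0,0]
    - [0,0,0]
    - [0,0,0]
    - [0,0,0]
    - [0,0,0]
    - [0,0,0]
    - [0,0,0]
  turn:
    - [0,0,0]
    - [0,0,0]
    - [0,0,0]
    - [0,0,0]
    - [0,0,0]
    - [0,0,0]
    - [0,0,0]
    - [0,0,0]
  gripper: [-1,-1,-1,-1,-1,-1,-1,-1]

```text
time: 21.6
tool_pos: [0.6444, 0.0291, 0.0208]
tool_rot: [-3.141, 0.0, -0.0]
contact_force: [-0.5, -0.5, 0.3]
opening: 0.0908
```

Emit:
carry_out:
  translation:
    - [0,0,-0.02]
    - [0,0,-0.04]
    - [0,0,-0.04]
    - [0,0,-0.03]
    - [-0.0338,0.028,0]
    - [-0.0338,0.028,0]
    - [-0.0338,0.028,0]
    - [-0.0338,0.028,0]
    - [-0.0338,0.028,0]
    - [-0.0338,0.028,0]
  turn:
    - [0,0,0]
    - [0,0,0]
    - [0,0,0]
    - [0,0,0]
    - [0,0,0]
    - [0,0,0]
    - [0,0,0]
    - [0,0,0]
    - [0,0,0]
    - [0,0,0]
  gripper: [-1,-1,-1,-1,-1,-1,-1,-1,-1,-1]

```text
time: 22.6
tool_pos: [0.4401, -0.1397, 0.151]
tool_rot: [3.141, -0.001, 0.0]
contact_force: [0.2, -0.9, 0.2]
opening: 0.0918
```

Run:
```python
from h import *
for k in range(6): p=read_camera('wrist')
print(robot.observe()['tool_pos'])
for c,z in [('blue',.045)]:
  for r in nets.tip_of(p,c+'_mid')[:2]: print('w',c,np.round(r['pixel'],1),round(r['score'],2),np.round(ray(p,r['pixel'],z),4)[:2])
p=read_camera('scene')
for c,z in [('green',.041),('red',.041),('yellow',.041),('blue',.045)]:
  for r in nets.tip_of(p,c+'_mid')[:3]: print(c,np.round(r['pixel'],1),round(r['score'],2),np.round(ray(p,r['pixel'],z),4)[:2])
# tube rack near corner (scene 541,207 bottom)
print('tube rack',ray(p,[541,207],0),ray(p,[545,180],.04))
```

```text
[ 0.44241119 -0.13863807  0.15101565]
w blue [312.4 199.3] 0.57 [ 0.4398 -0.1411]
green [404.  309.2] 0.94 [ 0.663  -0.1026]
green [359.3 153.3] 0.78 [0.4792 0.1403]
green [280.4 147.5] 0.78 [0.3471 0.0835]
red [415.1 268.2] 0.9 [ 0.6532 -0.0353]
yellow [426.  235.3] 0.92 [0.647  0.0275]
blue [252.7 261.1] 0.83 [ 0.4432 -0.1412]
tube rack [0.79954461 0.21439366 0.        ] [0.78611352 0.23822383 0.04      ]
```

Green, red and yellow measure within 3 mm of their bay centres, and the tube rack is well clear. Gripping blue.

Emit:
carry_out:
  translation:
    - [0,0.0015,0.03]
    - [0,0,0.04]
    - [0,0,0.037]
    - [0,0,0.02]
    - [0,0,0]
    - [0,0,0]
  turn:
    - [0,0,0]
    - [0,0,0]
    - [0,0,0]
    - [0,0,0]
    - [0,0,0]
    - [0,0,0]
  gripper: [-1,-1,-1,-1,-1,-1]

```text
time: 23.8
tool_pos: [0.4419, -0.1403, 0.0241]
tool_rot: [-3.141, 0.0, 0.0]
contact_force: [0.4, 0.7, 0.4]
opening: 0.0918
```

Emit:
carry_out:
  translation:
    - [0,0,0]
    - [0,0,0]
    - [0,0,0]
    - [0,0,0]
    - [0,0,0]
    - [0,0,0]
    - [0,0,0]
    - [0,0,0]
    - [0,0,0]
    - [0,0,0]
  turn:
    - [0,0,0]
    - [0,0,0]
    - [0,0,0]
    - [0,0,0]
    - [0,0,0]
    - [0,0,0]
    - [0,0,0]
    - [0,0,0]
    - [0,0,0]
    - [0,0,0]
  gripper: [1,1,1,1,1,1,1,1,1,1]

```text
time: 24.8
tool_pos: [0.4415, -0.1404, 0.0238]
tool_rot: [-3.141, 0.0, 0.0]
contact_force: [-1.8, -0.7, 1.2]
opening: 0.0353
```

Emit:
carry_out:
  translation:
    - [0,0,-0.015]
    - [0,0,-0.035]
    - [0,0,-0.04]
    - [0,0,-0.04]
    - [0.0244,-0.0293,0]
    - [0.0244,-0.0293,0]
    - [0.0244,-0.0293,0]
    - [0.0244,-0.0293,0]
    - [0.0244,-0.0293,0]
    - [0.0244,-0.0293,0]
  turn:
    - [0,0,0]
    - [0,0,0]
    - [0,0,0]
    - [0,0,0]
    - [0,0,0]
    - [0,0,0]
    - [0,0,0]
    - [0,0,0]
    - [0,0,0]
    - [0,0,0]
  gripper: [1,1,1,1,1,1,1,1,1,1]

```text
time: 25.8
tool_pos: [0.5886, 0.0368, 0.1535]
tool_rot: [-3.142, 0.0, 0.0]
contact_force: [1.5, -0.1, -0.8]
opening: 0.0356
```

Emit:
carry_out:
  translation:
    - [0.0244,-0.0293,0]
    - [0.0244,-0.0293,0]
    - [0,0,0]
    - [0,0,0]
    - [0,0,0]
    - [0,0,0]
  turn:
    - [0,0,0]
    - [0,0,0]
    - [0,0,0]
    - [0,0,0]
    - [0,0,0]
    - [0,0,0]
  gripper: [1,1,1,1,1,1]

```text
time: 26.4
tool_pos: [0.6362, 0.093, 0.154]
tool_rot: [3.141, 0.0, -0.001]
contact_force: [-0.7, 0.6, -1.1]
opening: 0.0354
```

Run:
```python
from h import *
print(robot.observe()['tool_pos'],robot.observe()['opening'])
p=read_camera('scene'); save(p,'s4.png')
```

```text
[0.63624437 0.09296429 0.15397365] 0.035443422684082224
```

View pics/s4.png

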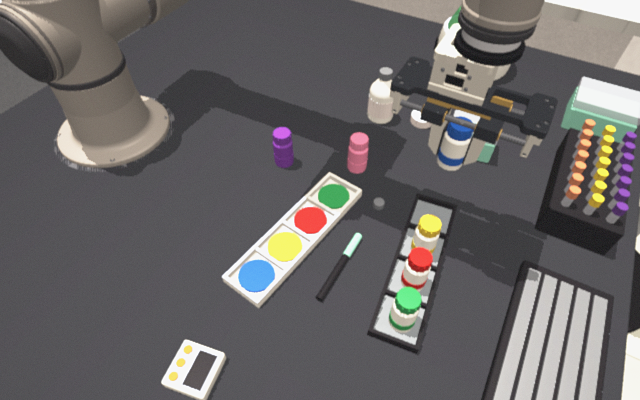

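Yellow, red and green stand upright in their bays (428,235; 417,270; 404,310), and blue is held above the far-left bay. Lowering blue.

Emit:
carry_out:
  translation:
    - [0,0,0.04]
    - [0,0,0.04]
    - [0,0,0.03]
    - [0,0,0.015]
    - [0,0,0.006]
    - [0,0,0.0022]
    - [0,0,0]
    - [0,0,0]
  turn:
    - [0,0,0]
    - [0,0,0]
    - [0,0,0]
    - [0,0,0]
    - [0,0,0]
    - [0,0,0]
    - [0,0,0]
    - [0,0,0]
  gripper: [1,1,1,1,1,1,1,1]

```text
time: 27.25
tool_pos: [0.6378, 0.094, 0.0223]
tool_rot: [-3.141, -0.003, -0.0]
contact_force: [0.6, -0.4, -0.2]
opening: 0.0353
```

Emit:
carry_out:
  translation:
    - [0,0,0]
    - [0,0,0]
    - [0,0,0]
    - [0,0,0]
    - [0,0,0]
    - [0,0,0]
    - [0,0,0]
    - [0,0,0]
  turn:
    - [0,0,0]
    - [0,0,0]
    - [0,0,0]
    - [0,0,0]
    - [0,0,0]
    - [0,0,0]
    - [0,0,0]
    - [0,0,0]
  gripper: [-1,-1,-1,-1,-1,-1,-1,-1]

```text
time: 28.05
tool_pos: [0.6367, 0.094, 0.0206]
tool_rot: [-3.141, 0.0, -0.0]
contact_force: [0.9, -0.0, -0.0]
opening: 0.0908
```

Emit:
carry_out:
  translation:
    - [0,0,-0.02]
    - [0,0,-0.04]
    - [0,0,-0.04]
    - [0,0,-0.04]
    - [0,0,-0.04]
    - [-0.04,0,0]
    - [-0.04,0,0]
    - [-0.04,0,0]
    - [-0.04,0,0]
    - [0,0,0]
  turn:
    - [0,0,0]
    - [0,0,0]
    - [0,0,0]
    - [0,0,0]
    - [0,0,0]
    - [0,0,0]
    - [0,0,0]
    - [0,0,0]
    - [0,0,0]
    - [0,0,0]
  gripper: [-1,-1,-1,-1,-1,-1,-1,-1,-1,-1]

```text
time: 29.05
tool_pos: [0.4715, 0.0942, 0.2004]
tool_rot: [3.142, 0.005, 0.001]
contact_force: [1.0, -0.2, 0.6]
opening: 0.0922
```

Run:
```python
from h import *
for k in range(8): p=read_camera('scene')
save(p,'s5.png'); s=robot.observe(); print(s['time'],s['tool_pos'],s['contact_force'])
for c in ['green','red','yellow','blue']:
  for r in nets.tip_of(p,c+'_mid')[:3]: print(c,np.round(r['pixel'],1),round(r['score'],2),np.round(ray(p,r['pixel'],.041),4)[:2])
```

```text
29.45 [0.47754853 0.09390393 0.20034392] [-0.03013491 -0.50075869  0.29075824]
green [357.4 155. ] 0.95 [0.4782 0.1347]
green [283.3 148.2] 0.87 [0.3527 0.0845]
green [425.3 233.6] 0.58 [0.6449 0.03  ]
red [411.3 266.9] 0.76 [ 0.6476 -0.036 ]
yellow [425.4 234.6] 0.71 [0.6457 0.0283]
blue [435.5 204.8] 0.9 [0.6396 0.0926]
```

View pics/s5.png

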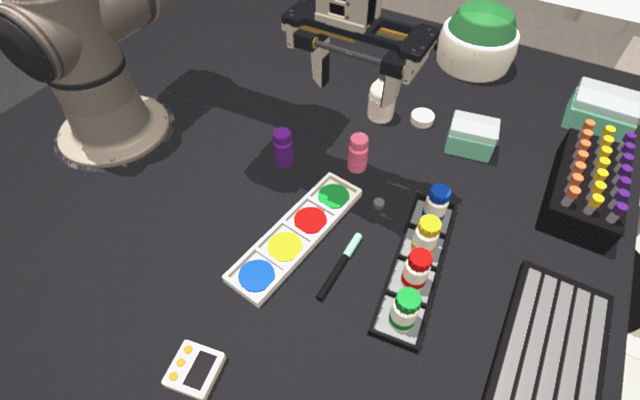

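All four bottles stand upright in the black rack. From the robot's left they are blue (438,200), yellow (428,235), red (417,270) and green (404,310). The look-alikes haven't moved and the gripper touches nothing.

```bash
python3 -c "
from cell import robot
print(robot.hand_in())"
```

```text
the job is handed in; nothing more can be done
None
```

I moved all four bottles into the black feed rack in reverse order and handed the job in at about 29 s of robot time. Seen from the robot's left, the start order was green, red, yellow, blue; it is now blue, yellow, red, green.

- **Placement:** the last picture shows all four upright in their own bays, released. The measured positions are 2–5 mm from the bay centres, and the bays leave about 12 mm of play. Red's last reading was the furthest off, about 5 mm in x; an earlier one put it under 1 mm off.
- **Green bottle:** in the final picture the network did not report it in its bay. It gave the pink and purple look-alikes and a low-scoring hit on the yellow bottle instead. I relied on the picture, which shows green upright in the far-right bay, and on an earlier reading about 3 mm from the bay centre.
- **Rest of the scene:** the gripper was lifted well clear and touching nothing. The look-alikes had not moved, and the force readings I took never rose above about 2 N.

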